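# Make up the sampling tray

### The job

Make up the white sampling tray: stand the large tapered cup in the round ring and nest the wide-mouthed funnel fully home inside that cup, stand the tall narrow capped jar in the square frame, and lay the large syringe centred in the cradle, lying in both of its V supports. Leave the look-alikes where they are on the table: the small straight cup, the squat capped jar and the small syringe.

Things in the scene. Friction and masses are not known exactly. Their poses are not given: they have to be found in the camera images.
- cup_mid (a point): Large open tapered specimen cup, clear plastic with a white rim band, upright: outside diameter 46 mm at the foot, 54 mm at the rim, 60 mm high, wall 2 mm, floor 3 mm (inside diameter of the mouth 50 mm). The point is on its axis half-way up (30 mm above the foot); z is its axis, up.
- funnel_mid (a point): White funnel on its narrow end, 67 mm high: tapered foot 42 mm long (diameter 32 mm, 41 mm at its top), then a shoulder out to an upright band of diameter 62 mm, 25 mm high, open on top, dark hole in the middle. Grasp the band (middle 21 mm above the point). Nested, its shoulder rests on the large cup's rim, its point 21.5 mm above the cup's. Point: on the axis, 33.5 mm above the foot; z up.
- tall_jar_mid (a point): Tall narrow jar with white screw cap, clear with a paper label, upright: diameter 40 mm, 85 mm high. The point is on its axis half-way up (42.5 mm above the foot); z is its axis, up.
- big_syringe_mid (a point): Large white syringe, no needle, lying on the table: barrel diameter 22 mm, 92 mm long; at its -x end a finger flange 35 mm wide, 22 mm high, 4 mm thick and a grey plunger 20 mm long, at its +x end a thin nozzle 12 mm long. The point is the middle of the barrel, on its axis (11 mm above the table at the start); x runs along the barrel towards the nozzle, z is up at the start.
- med_cup_mid (a point): Look-alike, to be left: small straight-sided open cup, clear with a white rim, diameter 42 mm, 36 mm high. The point is on its axis half-way up.
- squat_jar_mid (a point): Look-alike, to be left: squat jar with white cap, diameter 56 mm, 42 mm high. The point is on its axis half-way up.
- small_syringe_mid (a point): Look-alike, to be left: small syringe lying on the table, barrel diameter 14 mm, 50 mm long. The point is the middle of the barrel, on its axis.
- ring_holder: Round grey ring fixed on the white tray's floor, place of the large cup: inside diameter 66 mm, outside 76 mm, 8 mm high; the cup stands on the tray floor. Origin: its centre on that floor (4 mm above the table); x across the tray's short side, y along its long side. The tray is fixed, 170 x 300 mm, wall 15 mm high; its three fittings stand in a row along y, about 98 mm apart, in any order.
- square_holder: Square grey frame fixed on the floor of the same tray, place of the tall jar: inside 58 x 58 mm, walls 4 mm thick and 8 mm high; what stands in it stands on the tray floor. Origin at its centre on the tray floor; x across the tray's short side.
- cradle: Grey cradle fixed on the same tray's floor, place of the large syringe: base 72 x 44 x 4 mm, two 90 degree V supports (each 8 mm thick, 35 mm high, mouth 42 mm wide), centred 28 mm either side of the middle along x, 48 mm free between. The syringe lies along x, either way round, its barrel's axis 29.6 mm above the origin. Origin: its centre on the tray floor; x across the tray's short side.
Mind the look-alikes: they are no part of the job. Leave any green, red or yellow look-alike of the part that bears tall_jar_mid alone.

How it is judged (in metres and radians):
At the end, for the whole second after the job is handed in: Cup in ring (13 mm), funnel seated in cup (8 mm, height 4 mm), tall jar in frame (16 mm), all upright to 0.1 rad and on the tray floor or rim (4 mm); syringe in both Vs (15 mm, height 5 mm, 0.15 rad, either way); all at rest; look-alikes within 30 mm of their starts (horizontal distance between cup_mid and ring_holder below 0.013 m and z of cup_mid in the frame of ring_holder between 0.026 and 0.034 m and angle between each of cup_mid, funnel_mid, tall_jar_mid's own z axis and vertical below 0.1 rad and horizontal distance between funnel_mid and cup_mid below 0.008 m and z of funnel_mid in the frame of cup_mid between 0.0175 and 0.0255 m and horizontal distance between tall_jar_mid and square_holder below 0.016 m and z of tall_jar_mid in the frame of square_holder between 0.0385 and 0.0465 m and horizontal distance between big_syringe_mid and cradle below 0.015 m and z of big_syringe_mid in the frame of cradle between 0.0246 and 0.0346 m and angle between the x axis of big_syringe_mid and the x axis of cradle, either way round below 0.15 rad and linear speed of each of cup, funnel, tall_jar, big_syringe below 0.02 m/s and distance of each of med_cup_mid, squat_jar_mid, small_syringe_mid from where it was at the start of the episode below 0.03 m); the robot touches nothing.
It fails at once if a look-alike (small straight cup, squat jar or small syringe) is moved more than 30 mm from its place (distance of any of med_cup_mid, squat_jar_mid, small_syringe_mid from where it was at the start of the episode above 0.03 m).
It also fails if it takes over 134 s, if anything falls off the work surface, if the arm or the gripper's body presses on something with over 40 N, if the wrist force passes 120 N, or if a joint passes its speed limit or range.

### The arm

A 6-joint arm with a two-finger parallel gripper is mounted at the origin on the work surface. World frame = base frame: x ahead of the robot, y to its left, z up, the work surface at z = 0. Lengths are in mm, angles in degrees, forces in N, time in s.
With the tool pointing down it reaches from about 350 to 775 mm from the base axis. Payload 5.5 kg.
Tool frame: the origin (TCP) lies on the centre line of the jaws, within the pads' length; the fingertips stand 11 mm ahead of it and the grasp point (between the pads) lies 8 mm behind it; z points along the fingers, y is the line along which they close (so a half turn about z gives the same grasp; the last joint's range is limited). The gripper opens to 85 mm and grips with 20 to 120 N. Pads are 22 mm wide; open, the fingers measure 114 mm over their backs; the gripper's body (76 mm by 85 mm) begins 54 mm behind the grasp point. The pads swing forward as they close: fully open they stand 13 mm farther back than shut.
Start: joints at [-82.827, 17.945, 2.641, 74.691, 0, 82.002], TCP at [150.481, -555.001, 242.323] pointing down, gripper open.
Joint ranges: [-158.12, 158.12], [-49.38, 96.58], [-58.88, 72.47], [-126.05, 133.96], [-84.25, 85.87], [-180, 180]. Speed limits (degrees/s): [147.25, 147.25, 180, 180, 180, 180].

### API

Orientations are given as [roll, pitch, yaw] about the fixed x, y, z axes, in that order (R = Rz(yaw) Ry(pitch) Rx(roll)).
In Python, from plant import * gives the robot as it stands. The module is installed in compiled form; this text tells all that it offers.
- The arm moves only by the tool arm_command, never from a script. Its argument "series" is a list of rows, each an object of numbers: "dx", "dy", "dz": the shift along the tool's x, y, z in m; "wx", "wy", "wz": the turn, a rotation vector about the tool's x, y, z in degrees. A call has 1 to 10 rows; each row shifts and turns the commanded pose from where the row before left it, along the tool's axes as they then stand; what a row does not reach is not made up. A row lasts 1/10 s, in which the tool goes at most 50 mm and 8.59 degrees, less where a joint would pass 70% of its speed; a pose out of reach is approached as far as the arm can. A call is refused whole if a number of a shift passes 0.05 or a number of a turn 8.59, either way. A call with a gripper value outside its range is refused whole. "fingers" is the gripper command: -1 is fully open, 1 is shut, values between are in proportion, set as the call begins (left out, the last holds). The fingers move at their own pace and stop on an object; "grip_force" is the grip in N (left out, the last holds). Time passes only in rows, so rows that do not move let the fingers close. It gives the time, the measured TCP pose, the force, the opening and the grip force at its end, in the units of the state.
- state(): the state, without advancing time (a new reading comes with each control period).
- read_camera(name): name is "scene" or "top" or "wrist"; returns (picture, depth): 480x640x3 uint8, red, green, blue; 480x640 float32, mm along the optical axis (not along the pixel's ray), 0 where there is no reading.
- calibration(name): a dict with "camera_matrix" (3x3 intrinsics, pixels), "extrinsics" (4x4, takes a point from camera to world coordinates). Camera axes: x right, y down, z forward; pixel columns grow to the right and rows downward; lengths in mm; the calibration is good to about 2 mm. The wrist camera is an equidistant fisheye: a pixel r from the principal point sees the ray r / f radians off the axis. A picture is of the moment at which its call begins: read the wrist's pose just before it. calibration takes no time and is no camera call; for the wrist camera it gives the pose at the moment of the call.
- finish_job(): hands the job in; it is judged then, once.
The state is a dict: "time_s": time; "joint_pos": joint angles; "qvel": joint speeds; "tau": joint torques, N m; "position": TCP position; "eef_rot": TCP orientation; "wrist_force": force on the tool from outside, world axes, zero at the start; "torque": the same for the moment, N m; "grip_width": finger opening in mm; "grip_force": force on a finger pad.
Only numpy, scipy, OpenCV 4.12 (cv2) and the standard library are available. Lean on these libraries where they do the work, as an engineer would, in place of code of your own. Each camera call takes 0.05 s, during which the arm holds its last target. There are 200 camera calls.

## Working session

There is one attempt and no reset: what is moved stays moved. The work goes in short steps, Python scripts to look and compute and a tool call to move; the robot and the scene stay as the last step left them, time stands still between calls to the robot, and variables do not carry over. Pictures are saved under pics/ and viewed, at most 14 in all, crops included, and the job is handed in when it is done.

Besides the shell and the picture viewer there is one more tool, called as name(argument=value, ...), one argument or row to a line, values as JSON. arm_command: Moves the arm, as the interface text tells. Its arguments: {"type":"object","properties":{"series":{"type":"array"},"fingers":{"type":"number"},"grip_force":{"type":"number"}},"required":["series"]}

```bash
mkdir -p pics; cat > h.py <<'E'
from plant import *
import numpy as np, cv2
def grab(n,f):
    p,d=read_camera(n); c=calibration(n); np.savez('pics/%s.npz'%f,p=p,d=d,K=c['camera_matrix'],T=c['extrinsics'])
    cv2.imwrite('pics/%s.png'%f,p[:,:,::-1]); return p,d
def cloud(f):
    z=np.load('pics/%s.npz'%f); K,T,d=z['K'],z['T'],z['d']; v,u=np.mgrid[:480,:640]
    P=np.stack([(u-K[0,2])/K[0,0]*d,(v-K[1,2])/K[1,1]*d,d],-1)@T[:3,:3].T+T[:3,3]
    P[d==0]=np.nan; return P,z['p']
E
python3 - <<'E'
from h import *
grab('top','top0');grab('scene','scene0');print(state());print(calibration('top'));print(calibration('scene')['extrinsics'])
print(calibration('wrist'))
E
```

```text
{'time_s': 0.1, 'joint_pos': array([-8.28276364e+01,  1.79888681e+01,  2.58375423e+00,  7.46915378e+01,
        1.74004638e-03,  8.20008089e+01]), 'qvel': array([-0.10043959, -0.07786035,  0.21738339,  0.06971324,  0.06044405,
       -0.00615166]), 'tau': array([ 2.12255676e-03, -4.81725311e+01,  2.99242955e+01,  1.27545002e-02,
       -2.34092859e-04,  4.60382495e-06]), 'position': array([ 150.42026801, -554.52030356,  241.47645508]), 'eef_rot': array([-1.79904531e+02, -1.51730680e-02,  1.51715406e+01]), 'wrist_force': array([ 0.24791443, -0.0640307 ,  0.78140984]), 'torque': array([-0.04375884,  0.0300475 ,  0.0182445 ]), 'grip_force': 0.0, 'grip_width': 85.273717052508}
{'camera_matrix': array([[476.91488535,   0.        , 319.98667811],
       [  0.        , 476.91488535, 242.41298146],
       [  0.        ,   0.        ,   1.        ]]), 'extrinsics': array([[-1.88026119e-02, -9.91855388e-01,  1.25973615e-01,
         4.25142215e+02],
       [-9.99817025e-01,  1.90960196e-02,  1.12180926e-03,
         5.90287057e+01],
       [-3.51826718e-03, -1.25929472e-01, -9.92032958e-01,
  
[... 208 characters left out ...]
-01  6.10969256e-01 -5.37764691e+02]
 [-2.27353345e-02 -7.61105328e-01 -6.48229731e-01  6.82897260e+02]
 [ 0.00000000e+00  0.00000000e+00  0.00000000e+00  1.00000000e+00]]
{'camera_matrix': array([[371.64829954,   0.        , 317.73249632],
       [  0.        , 371.64829954, 234.18828062],
       [  0.        ,   0.        ,   1.        ]]), 'extrinsics': array([[ 2.60464161e-01, -9.11649820e-01, -3.17888385e-01,
         2.31991396e+02],
       [-9.65481557e-01, -2.46603906e-01, -8.38562820e-02,
        -5.32260436e+02],
       [-1.94495293e-03,  3.28756930e-01, -9.44412568e-01,
         3.73514282e+02],
       [ 0.00000000e+00,  0.00000000e+00,  0.00000000e+00,
         1.00000000e+00]])}
```

View pics/top0.png

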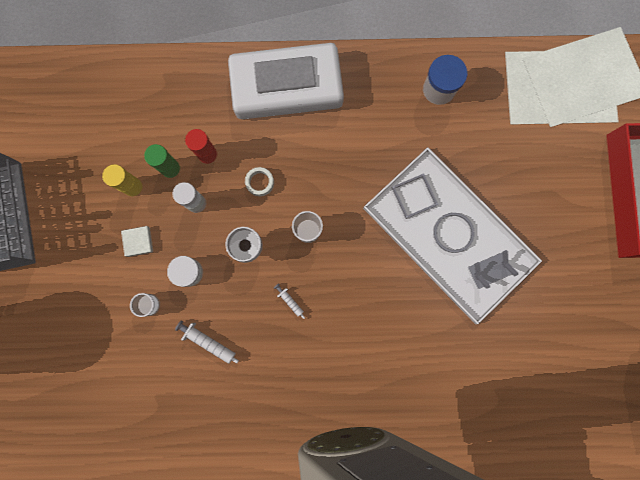

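View pics/scene0.png

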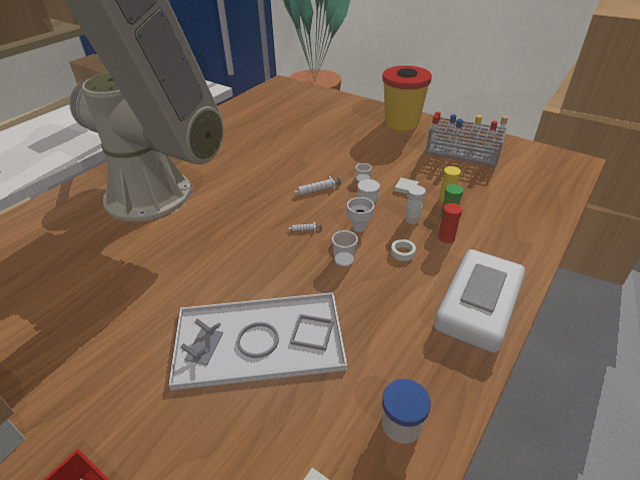

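The top view shows these candidates:
- **Jars:** white-capped tall jar (186,196), squat jar (184,271), and coloured look-alikes at (115,177), (156,156) and (198,141).
- **Cups:** large cup (307,227) and small cup (144,305). A tape ring lies at (259,181).
- **Funnel:** (243,245).
- **Syringes:** large (208,342) and small (290,302).
- **Tray:** square (415,196), ring (455,233) and cradle (495,268).

The targets are the white-capped narrow jar, the larger cup at (307,227) and the longer syringe. Next I'll measure them and make one enlarged crop.

```bash
cat > m.py <<'E'
from h import *
P,im=cloud('top0')
def blob(u,v,r,z0,z1):
    m=np.zeros((480,640),np.uint8);cv2.circle(m,(u,v),r,1,-1)
    q=P[(m>0)&(P[...,2]>z0)&(P[...,2]<z1)]; return q
for n,u,v,r,z0,z1 in [('tall',186,194,22,75,100),('cup',307,224,24,50,75),('funnel',243,245,26,55,80),('squat',184,271,24,35,50),('med',144,303,22,30,45),('bigsyr',208,342,42,6,35),('smallsyr',290,302,26,5,25),('green',156,156,22,70,100),('red',198,141,22,70,110),('yellow',115,177,22,70,110),('tape',259,181,22,10,50)]:
    q=blob(u,v,r,z0,z1)
    if len(q)<3: print(n,len(q));continue
    (c,s,a)=cv2.minAreaRect(q[:,:2].astype(np.float32)); print(n,len(q),np.round(c,1),np.round(s,1),round(a,1),'z',np.round(np.percentile(q[:,2],[5,50,95]),1))
# tray fittings
for n,u,v,r,z0,z1 in [('ring',455,233,28,8,16),('square',415,196,30,8,16),('cradle',495,268,36,15,60),('cradlebase',495,268,36,6,60),('tray',455,235,100,12,60)]:
    q=blob(u,v,r,z0,z1);(c,s,a)=cv2.minAreaRect(q[:,:2].astype(np.float32));print(n,len(q),np.round(c,1),np.round(s,1),round(a,1),'z',np.round(np.percentile(q[:,2],[5,50,95]),1))
print(np.nanmedian(P[380:420,250:300].reshape(-1,3),0))
a=cv2.resize(im[120:370,90:340],(560,560),interpolation=3);b=cv2.resize(im[230:310,450:550],(240,192),interpolation=3)
o=np.zeros((560,800,3),np.uint8);o[:,:560]=a;o[:192,560:]=b;cv2.imwrite('pics/crop0.png',o[:,:,::-1])
E
python3 m.py
```

```text
tall 425 [619.1 296.2] [38.8 38.5] 18.6 z [80.  84.2 86.5]
cup 184 [561.5  83.7] [53.5 53.2] 64.3 z [52.  59.  61.4]
funnel 253 [530.6 196.1] [60.9 60.4] 44.2 z [57.  65.2 68.1]
squat 764 [486.8 308.2] [54.7 54.2] 86.8 z [38.6 41.1 43.6]
med 141 [428.2 381.7] [40.9 40.8] 43.0 z [31.  35.1 37.5]
bigsyr 816 [359.8 267.4] [127.7  35.3] 62.9 z [11.5 18.9 22.6]
smallsyr 287 [430.1 118.2] [79.6 20.7] 42.7 z [ 6.4 11.6 14.9]
green 453 [688.5 347.5] [39.8 38.4] 55.2 z [74.8 84.1 86.5]
red 441 [715.2 275.4] [39.5 38.1] 5.8 z [74.2 83.9 86.2]
yellow 464 [653.2 418.7] [39.1 38.4] 80.7 z [74.6 83.8 86.8]
tape 341 [656.4 174. ] [53.3 51.3] 0.7 z [12.3 16.5 19.3]
ring 308 [ 552.  -189.2] [74.4 74.4] 80.8 z [ 8.4 10.6 13. ]
square 352 [ 635.1 -119.5] [87.8 88.3] 22.5 z [ 8.5 11.1 14.3]
cradle 328 [ 477.8 -264.9] [84.2 87.2] 42.0 z [15.9 27.6 37.6]
cradlebase 1025 [ 491.3 -260. ] [112.8 131.1] 42.2 z [ 6.2  9.2 35.4]
tray 1372 [ 549.3 -184.7] [299.7 170.4] 42.1 z [12.2 14.3 34.9]
[252.6707994  148.72137144  -0.88767469]
```

View pics/crop0.png

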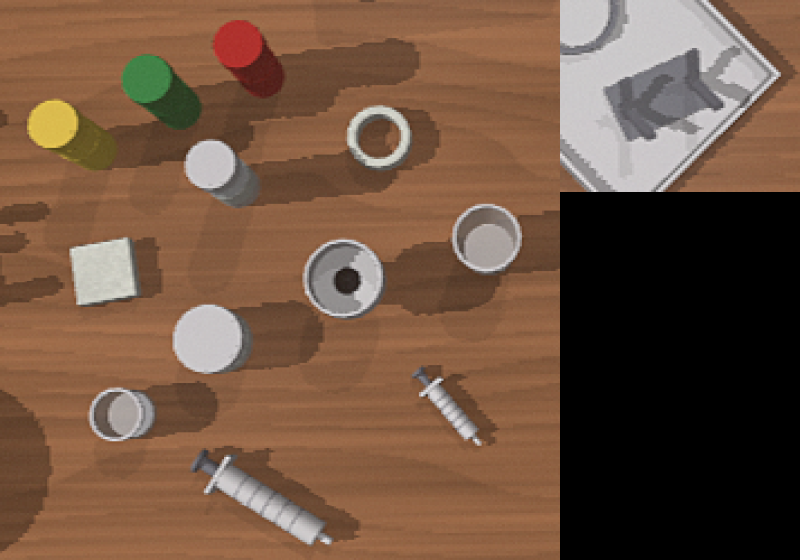

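The crop agrees: the white-capped narrow jar, the wide cup and the large syringe are the right ones, and every size matches. Next I'll refine the fittings in the tray frame and the syringe axis.

```bash
python3 - <<'E'
from h import *
P,im=cloud('top0')
S=cv2.cvtColor(im,cv2.COLOR_RGB2HSV)
c=np.array([549.3,-184.7]);a=np.radians(42.1);ey=np.array([np.cos(a),np.sin(a)]);ex=np.array([-ey[1],ey[0]])
Q=P[...,:2]-c; X=Q@ex;Y=Q@ey;Z=P[...,2]
ins=(abs(X)<78)&(abs(Y)<143)
for n,y0,y1,z0,z1 in [('sq',55,140,9,15),('ring',-42,42,9,15),('cr',-140,-55,22,60)]:
    m=ins&(Y>y0)&(Y<y1)&(Z>z0)&(Z<z1)&(im.mean(-1)<170)
    x,y=X[m],Y[m]; lo=np.array([np.percentile(x,1),np.percentile(y,1)]);hi=np.array([np.percentile(x,99),np.percentile(y,99)])
    mid=(lo+hi)/2; print(n,m.sum(),lo.round(1),hi.round(1),'world',(c+mid[0]*ex+mid[1]*ey).round(1))
m=np.zeros((480,640),np.uint8);cv2.circle(m,(208,342),45,1,-1)
q=P[(m>0)&(Z>9)&(Z<35)][:,:2]; mu=q.mean(0);_,_,V=np.linalg.svd(q-mu);d=V[0];d=d if d[0]<0 else -d
t=(q-mu)@d;w=(q-mu)@np.array([-d[1],d[0]])
b=(t>-30)&(t<40);print('syr mean',mu,'dir',np.degrees(np.arctan2(d[1],d[0])),t.min(),t.max(),'halfwidth',np.percentile(w[b],[2,98]),'mid',mu+d*((t.min()+t.max())/2+6))
E
```

```text
sq 256 [-40.9  59.3] [ 37.8 137.8] world [ 623.5 -119.8]
ring 261 [-42.4 -37.9] [31.2 35.2] world [ 552.1 -189.8]
cr 235 [ -42.2 -130.4] [ 30.7 -66.8] world [ 480. -255.]
syr mean [358.41925634 269.69191514] dir -121.7606854237455 -62.559293910066074 65.52083934678437 halfwidth [-11.19169316   9.6152905 ] mid [354.48158329 263.33135766]
```

arm_command(
  series=[
    {"wz":-6.73},
    {"wz":-6.73},
    {"wz":-6.73},
    {"wz":-6.73},
    {"dx":0.02,"dy":-0.005},
    {"dx":0.04,"dy":-0.011},
    {"dx":0.043,"dy":-0.0116},
    {"dx":0.043,"dy":-0.0116},
    {"dx":0.043,"dy":-0.0116},
    {"dx":0.043,"dy":-0.0116},
  ],
  fingers=-1,
  grip_force=40,
)

```text
$.series[0]: bad value
```

arm_command(
  series=[
    {"dx":0.043,"dy":-0.0116},
    {"dx":0.043,"dy":-0.0116},
    {"dx":0.043,"dy":-0.0116},
    {"dx":0.043,"dy":-0.0116},
    {"dx":0.043,"dy":-0.0116},
    {"dx":0.043,"dy":-0.0116},
    {"dx":0.043,"dy":-0.0116},
    {"dx":0.043,"dy":-0.0116},
    {"dx":0.043,"dy":-0.0116},
    {"dx":0.043,"dy":-0.0116},
  ],
)

```text
$.series[0]: bad value
```

arm_command(
  series=[
    {"dx":0,"dy":0,"dz":0,"wx":0,"wy":0,"wz":-6.73},
    {"dx":0,"dy":0,"dz":0,"wx":0,"wy":0,"wz":-6.73},
    {"dx":0,"dy":0,"dz":0,"wx":0,"wy":0,"wz":-6.73},
    {"dx":0,"dy":0,"dz":0,"wx":0,"wy":0,"wz":-6.73},
    {"dx":0.02,"dy":-0.005,"dz":0,"wx":0,"wy":0,"wz":0},
    {"dx":0.04,"dy":-0.011,"dz":0,"wx":0,"wy":0,"wz":0},
    {"dx":0.043,"dy":-0.0116,"dz":0,"wx":0,"wy":0,"wz":0},
    {"dx":0.043,"dy":-0.0116,"dz":0,"wx":0,"wy":0,"wz":0},
    {"dx":0.043,"dy":-0.0116,"dz":0,"wx":0,"wy":0,"wz":0},
    {"dx":0.043,"dy":-0.0116,"dz":0,"wx":0,"wy":0,"wz":0},
  ],
  fingers=-1,
  grip_force=40,
)

```text
time_s: 1.1
position: [281.3, -351.4, 242.0]
eef_rot: [-180.0, -0.0, 42.1]
wrist_force: [1.4, -0.2, 0.6]
grip_width: 85.7
grip_force: 0.0
```

arm_command(
  series=[
    {"dx":0.043,"dy":-0.0116,"dz":0,"wx":0,"wy":0,"wz":0},
    {"dx":0.043,"dy":-0.0116,"dz":0,"wx":0,"wy":0,"wz":0},
    {"dx":0.043,"dy":-0.0116,"dz":0,"wx":0,"wy":0,"wz":0},
    {"dx":0.043,"dy":-0.0116,"dz":0,"wx":0,"wy":0,"wz":0},
    {"dx":0.043,"dy":-0.0116,"dz":0,"wx":0,"wy":0,"wz":0},
    {"dx":0.043,"dy":-0.0116,"dz":0,"wx":0,"wy":0,"wz":0},
    {"dx":0.043,"dy":-0.0116,"dz":0,"wx":0,"wy":0,"wz":0},
    {"dx":0.043,"dy":-0.0116,"dz":0,"wx":0,"wy":0,"wz":0},
    {"dx":0.043,"dy":-0.0116,"dz":0,"wx":0,"wy":0,"wz":0},
    {"dx":0.043,"dy":-0.0116,"dz":0,"wx":0,"wy":0,"wz":0},
  ],
)

```text
time_s: 2.1
position: [522.6, 23.0, 242.0]
eef_rot: [-180.0, 0.0, 42.1]
wrist_force: [0.5, -0.7, -0.6]
grip_width: 85.4
grip_force: 0.0
```

arm_command(
  series=[
    {"dx":0.043,"dy":-0.0116,"dz":0,"wx":0,"wy":0,"wz":0},
    {"dx":0.028,"dy":-0.008,"dz":0,"wx":0,"wy":0,"wz":0},
    {"dx":0,"dy":0,"dz":0.02,"wx":0,"wy":0,"wz":0},
    {"dx":0,"dy":0,"dz":0.035,"wx":0,"wy":0,"wz":0},
    {"dx":0,"dy":0,"dz":0.035,"wx":0,"wy":0,"wz":0},
    {"dx":0,"dy":0,"dz":0.02,"wx":0,"wy":0,"wz":0},
    {"dx":0,"dy":0,"dz":0.01,"wx":0,"wy":0,"wz":0},
    {"dx":0,"dy":0,"dz":0,"wx":0,"wy":0,"wz":0},
  ],
)

```text
time_s: 2.9
position: [560.5, 83.2, 120.7]
eef_rot: [-179.9, 0.1, 42.1]
wrist_force: [0.1, 0.9, -0.4]
grip_width: 85.9
grip_force: 0.0
```

```bash
python3 - <<'E'
from h import *
grab('wrist','w1');s=state();print(s['position'],s['eef_rot'])
E
```

```text
[561.51406822  83.24531219 122.12831509] [-1.79968720e+02  4.21799312e-02  4.20864406e+01]
```

View pics/w1.png

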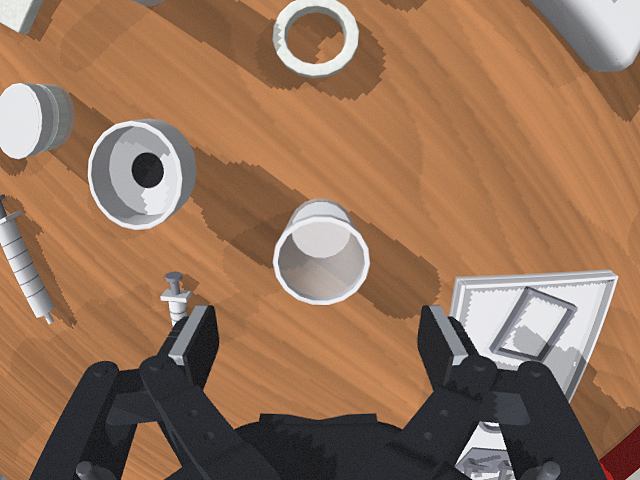

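The cup rim, centred at (322,262), sits midway between the fingers (205 and 430), so I'll descend and grip.

arm_command(
  series=[
    {"dx":0,"dy":0,"dz":0.02,"wx":0,"wy":0,"wz":0},
    {"dx":0,"dy":0,"dz":0.025,"wx":0,"wy":0,"wz":0},
    {"dx":0,"dy":0,"dz":0.02,"wx":0,"wy":0,"wz":0},
    {"dx":0,"dy":0,"dz":0.012,"wx":0,"wy":0,"wz":0},
    {"dx":0,"dy":0,"dz":0.005,"wx":0,"wy":0,"wz":0},
    {"dx":0,"dy":0,"dz":0,"wx":0,"wy":0,"wz":0},
  ],
)

```text
time_s: 3.55
position: [562.1, 83.2, 40.6]
eef_rot: [180.0, -0.0, 42.1]
wrist_force: [0.5, 0.5, -0.1]
grip_width: 85.5
grip_force: 0.0
```

arm_command(
  series=[
    {"dx":0,"dy":0,"dz":0,"wx":0,"wy":0,"wz":0},
    {"dx":0,"dy":0,"dz":0,"wx":0,"wy":0,"wz":0},
    {"dx":0,"dy":0,"dz":0,"wx":0,"wy":0,"wz":0},
    {"dx":0,"dy":0,"dz":0,"wx":0,"wy":0,"wz":0},
    {"dx":0,"dy":0,"dz":0,"wx":0,"wy":0,"wz":0},
    {"dx":0,"dy":0,"dz":0,"wx":0,"wy":0,"wz":0},
    {"dx":0,"dy":0,"dz":0,"wx":0,"wy":0,"wz":0},
    {"dx":0,"dy":0,"dz":0,"wx":0,"wy":0,"wz":0},
  ],
  fingers=1,
  grip_force=30,
)

```text
time_s: 4.35
position: [562.6, 83.3, 41.5]
eef_rot: [179.9, -0.1, 42.1]
wrist_force: [-1.7, 0.4, 5.4]
grip_width: 51.6
grip_force: 30.9
```

arm_command(
  series=[
    {"dx":0,"dy":0,"dz":-0.015,"wx":0,"wy":0,"wz":0},
    {"dx":0,"dy":0,"dz":-0.025,"wx":0,"wy":0,"wz":0},
    {"dx":0,"dy":0,"dz":-0.02,"wx":0,"wy":0,"wz":0},
    {"dx":-0.015,"dy":0.0155,"dz":0,"wx":0,"wy":0,"wz":0},
    {"dx":-0.03,"dy":0.031,"dz":0,"wx":0,"wy":0,"wz":0},
    {"dx":-0.03,"dy":0.031,"dz":0,"wx":0,"wy":0,"wz":0},
    {"dx":-0.03,"dy":0.031,"dz":0,"wx":0,"wy":0,"wz":0},
    {"dx":-0.03,"dy":0.031,"dz":0,"wx":0,"wy":0,"wz":0},
    {"dx":-0.03,"dy":0.031,"dz":0,"wx":0,"wy":0,"wz":0},
    {"dx":-0.015,"dy":0.0155,"dz":0,"wx":0,"wy":0,"wz":0},
  ],
)

```text
time_s: 5.35
position: [552.6, -178.9, 100.4]
eef_rot: [179.9, 0.0, 41.9]
wrist_force: [-0.5, 0.9, -0.1]
grip_width: 51.4
grip_force: 31.6
```

arm_command(
  series=[
    {"dx":-0.01,"dy":0.01,"dz":0,"wx":0,"wy":0,"wz":0},
    {"dx":0,"dy":0,"dz":0,"wx":0,"wy":0,"wz":0},
    {"dx":0,"dy":0,"dz":0,"wx":0,"wy":0,"wz":0},
  ],
)

```text
time_s: 5.65
position: [551.8, -188.7, 100.1]
eef_rot: [-179.9, -0.0, 42.1]
wrist_force: [0.8, 0.7, 0.1]
grip_width: 51.4
grip_force: 31.6
```

```bash
python3 - <<'E'
from h import *
grab('wrist','w2');s=state();print(s['position'],s['eef_rot'],s['grip_width'])
E
```

```text
[ 551.87150164 -188.20739483  100.08884085] [-1.79941388e+02 -1.07960797e-04  4.21580592e+01] 51.631208882933336
```

View pics/w2.png

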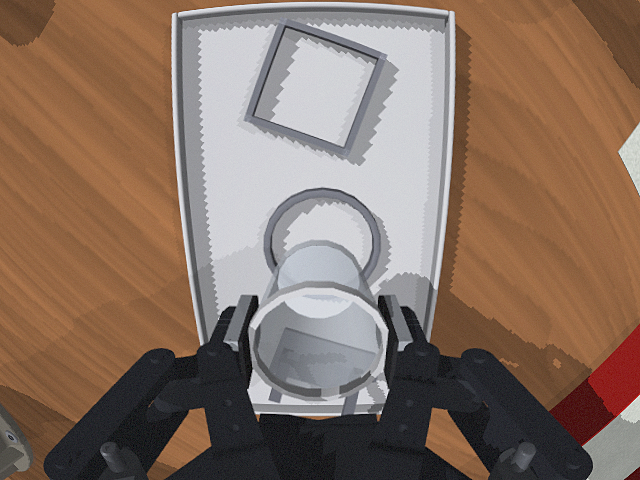

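The cup is over the ring, which is centred near (323,236) behind the cup's foot. The square frame is turned relative to the tray, so the cradle may be too. I'll measure its angle later.

arm_command(
  series=[
    {"dx":0,"dy":0.001,"dz":0.015,"wx":0,"wy":0,"wz":0},
    {"dx":0,"dy":0,"dz":0.02,"wx":0,"wy":0,"wz":0},
    {"dx":0,"dy":0,"dz":0.01,"wx":0,"wy":0,"wz":0},
    {"dx":0,"dy":0,"dz":0.006,"wx":0,"wy":0,"wz":0},
    {"dx":0,"dy":0,"dz":0.003,"wx":0,"wy":0,"wz":0},
    {"dx":0,"dy":0,"dz":0,"wx":0,"wy":0,"wz":0},
  ],
)

```text
time_s: 6.3
position: [552.9, -189.9, 46.3]
eef_rot: [-180.0, 0.0, 42.1]
wrist_force: [-0.1, -0.6, -0.6]
grip_width: 51.4
grip_force: 31.6
```

arm_command(
  series=[
    {"dx":0,"dy":0,"dz":0,"wx":0,"wy":0,"wz":0},
    {"dx":0,"dy":0,"dz":0,"wx":0,"wy":0,"wz":0},
    {"dx":0,"dy":0,"dz":0,"wx":0,"wy":0,"wz":0},
    {"dx":0,"dy":0,"dz":0,"wx":0,"wy":0,"wz":0},
    {"dx":0,"dy":0,"dz":0,"wx":0,"wy":0,"wz":0},
    {"dx":0,"dy":0,"dz":0,"wx":0,"wy":0,"wz":0},
  ],
  fingers=-1,
)

```text
time_s: 6.9
position: [552.8, -190.4, 46.4]
eef_rot: [180.0, 0.0, 42.1]
wrist_force: [-0.6, 0.1, 1.2]
grip_width: 85.4
grip_force: 0.0
```

arm_command(
  series=[
    {"dx":0,"dy":0,"dz":-0.015,"wx":0,"wy":0,"wz":0},
    {"dx":0,"dy":0,"dz":-0.035,"wx":0,"wy":0,"wz":0},
    {"dx":0,"dy":0,"dz":-0.035,"wx":0,"wy":0,"wz":0},
    {"dx":0,"dy":0,"dz":-0.015,"wx":0,"wy":0,"wz":0},
    {"dx":0,"dy":0,"dz":0,"wx":0,"wy":0,"wz":0},
  ],
)

```text
time_s: 7.4
position: [554.5, -191.2, 149.3]
eef_rot: [179.7, -0.1, 42.1]
wrist_force: [-0.0, -0.1, 0.1]
grip_width: 85.5
grip_force: 0.0
```

```bash
python3 - <<'E'
from h import *
grab('wrist','w3');s=state();print(s['position'],s['eef_rot'],s['grip_width'])
P,im=cloud('top0')
c=np.array([480,-255.]);a=np.radians(42.1);ey=np.array([np.cos(a),np.sin(a)]);ex=np.array([-ey[1],ey[0]])
Q=P[...,:2]-c;X=Q@ex;Y=Q@ey;Z=P[...,2]
# dark grey fitting pixels, in tray frame, rasterised top-down
o=np.full((480,800,3),90,np.uint8)
for w,(x0,y0,y1) in enumerate([(0,-60,260)]):
    m=(abs(X+0)<100)&(Y>-60)&(Y<260)
    u=((Y[m]+60)*2.4).astype(int);v=(240-X[m]*2.4).astype(int)
    for uu,vv,cc,z in zip(u,v,im[m][:,::-1],Z[m]): 
        if 0<=vv<480: cv2.circle(o,(int(uu),int(vv)),3,cc.tolist(),-1)
cv2.imwrite('pics/tray.png',o)
m=(np.hypot(X,Y)<62)&(Z>24);q=Q[m]@np.stack([ex,ey],1)
print(len(q)); lab=q[:,0]>q[:,0].mean()
for L in (0,1): print(q[lab==L].mean(0),np.cov(q[lab==L].T))
E
```

```text
[ 553.48992807 -190.67602499  147.28651278] [ 1.79854551e+02 -4.92428778e-02  4.20909410e+01] 85.46505773895008
210
[-26.14730191  -8.4541072 ] [[ 40.26875188 -90.48107095]
 [-90.48107095 254.59978588]]
[26.6892518   9.75639211] [[ 38.87914297 -89.07857756]
 [-89.07857756 252.24062823]]
```

View pics/w3.png

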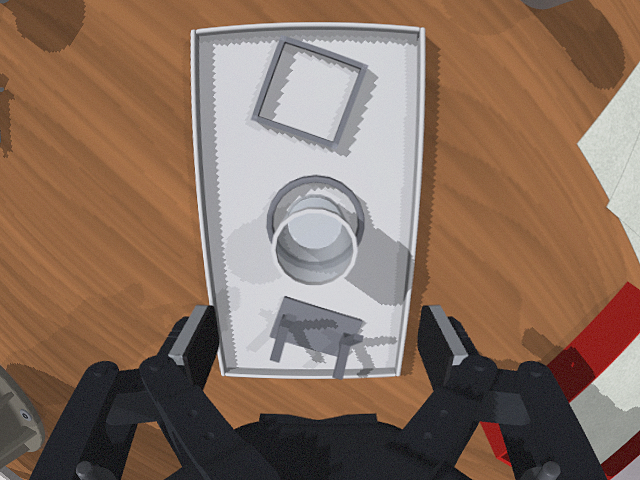

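The cup is standing inside the ring: rim at (315,247), foot at (315,222) and ring centred at (316,220). The cradle axis comes out at about 113° with its middle at (480.3,−254.4). The funnel is next.

arm_command(
  series=[
    {"dx":0.015,"dy":-0.0185,"dz":0,"wx":0,"wy":0,"wz":0},
    {"dx":0.029,"dy":-0.036,"dz":0,"wx":0,"wy":0,"wz":0},
    {"dx":0.029,"dy":-0.036,"dz":0,"wx":0,"wy":0,"wz":0},
    {"dx":0.029,"dy":-0.036,"dz":0,"wx":0,"wy":0,"wz":0},
    {"dx":0.029,"dy":-0.036,"dz":0,"wx":0,"wy":0,"wz":0},
    {"dx":0.029,"dy":-0.036,"dz":0,"wx":0,"wy":0,"wz":0},
    {"dx":0.029,"dy":-0.036,"dz":0,"wx":0,"wy":0,"wz":0},
    {"dx":0.029,"dy":-0.036,"dz":0,"wx":0,"wy":0,"wz":0},
    {"dx":0.015,"dy":-0.0185,"dz":0,"wx":0,"wy":0,"wz":0},
    {"dx":0.0095,"dy":-0.013,"dz":0,"wx":0,"wy":0,"wz":0},
  ],
)

```text
time_s: 8.45
position: [528.8, 198.3, 144.3]
eef_rot: [-179.9, 0.2, 42.2]
wrist_force: [0.7, -0.9, -0.5]
grip_width: 85.7
grip_force: 0.0
```

arm_command(
  series=[
    {"dx":0,"dy":0,"dz":0.01,"wx":0,"wy":0,"wz":0},
    {"dx":0,"dy":0,"dz":0,"wx":0,"wy":0,"wz":0},
    {"dx":0,"dy":0,"dz":0,"wx":0,"wy":0,"wz":0},
  ],
)

```text
time_s: 8.75
position: [529.8, 195.0, 135.2]
eef_rot: [-180.0, 0.1, 42.0]
wrist_force: [0.0, -0.0, -0.2]
grip_width: 85.4
grip_force: 0.0
```

```bash
python3 - <<'E'
from h import *
grab('wrist','w4');s=state();print(s['position'],s['eef_rot'],s['grip_width'])
E
```

```text
[530.14787521 194.98745564 135.67355355] [-1.79981765e+02  7.43286197e-02  4.19827968e+01] 85.72925562741482
```

View pics/w4.png

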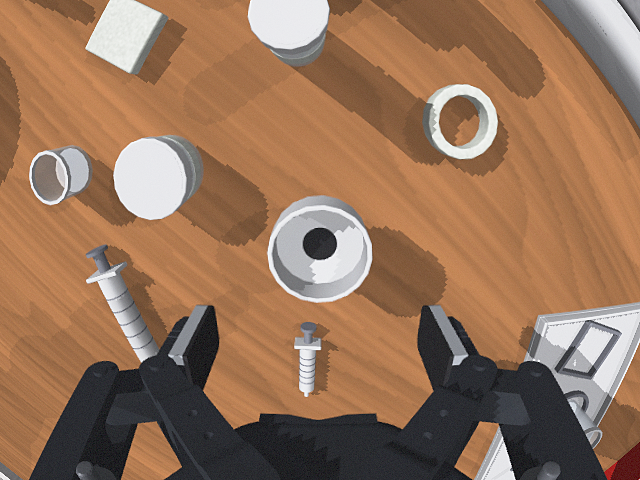

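The funnel, at (320,252), is centred between the fingers, so I'll descend, grip and lift.

arm_command(
  series=[
    {"dx":0,"dy":-0.0005,"dz":0.02,"wx":0,"wy":0,"wz":0},
    {"dx":0.001,"dy":0,"dz":0.03,"wx":0,"wy":0,"wz":0},
    {"dx":0,"dy":0,"dz":0.02,"wx":0,"wy":0,"wz":0},
    {"dx":0,"dy":0,"dz":0.013,"wx":0,"wy":0,"wz":0},
    {"dx":0,"dy":0,"dz":0.005,"wx":0,"wy":0,"wz":0},
    {"dx":0,"dy":0,"dz":0,"wx":0,"wy":0,"wz":0},
  ],
)

```text
time_s: 9.4
position: [530.7, 196.9, 48.1]
eef_rot: [-180.0, 0.0, 42.0]
wrist_force: [0.8, 0.4, 1.0]
grip_width: 85.5
grip_force: 0.0
```

arm_command(
  series=[
    {"dx":0,"dy":0,"dz":0,"wx":0,"wy":0,"wz":0},
    {"dx":0,"dy":0,"dz":0,"wx":0,"wy":0,"wz":0},
    {"dx":0,"dy":0,"dz":0,"wx":0,"wy":0,"wz":0},
    {"dx":0,"dy":0,"dz":0,"wx":0,"wy":0,"wz":0},
    {"dx":0,"dy":0,"dz":0,"wx":0,"wy":0,"wz":0},
    {"dx":0,"dy":0,"dz":0,"wx":0,"wy":0,"wz":0},
    {"dx":0,"dy":0,"dz":0,"wx":0,"wy":0,"wz":0},
  ],
  fingers=1,
  grip_force=30,
)

```text
time_s: 10.1
position: [531.8, 197.7, 49.8]
eef_rot: [179.9, -0.1, 42.1]
wrist_force: [0.0, -0.8, 6.0]
grip_width: 62.0
grip_force: 32.5
```

arm_command(
  series=[
    {"dx":0,"dy":0,"dz":-0.015,"wx":0,"wy":0,"wz":0},
    {"dx":0,"dy":0,"dz":-0.03,"wx":0,"wy":0,"wz":0},
    {"dx":0,"dy":0,"dz":-0.035,"wx":0,"wy":0,"wz":0},
    {"dx":0,"dy":0,"dz":-0.02,"wx":0,"wy":0,"wz":0},
    {"dx":0,"dy":0,"dz":0,"wx":0,"wy":0,"wz":0},
    {"dx":0,"dy":0,"dz":0,"wx":0,"wy":0,"wz":0},
  ],
)

```text
time_s: 10.7
position: [530.8, 197.5, 148.3]
eef_rot: [180.0, -0.0, 42.1]
wrist_force: [-0.3, 0.1, -1.5]
grip_width: 61.7
grip_force: 33.0
```

```bash
python3 - <<'E'
from h import *
grab('top','top1');P,im=cloud('top1')
m=(np.hypot(P[...,0]-553,P[...,1]+190)<45)&(P[...,2]>56)&(P[...,2]<75)
q=P[m];c,s,a=cv2.minAreaRect(q[:,:2].astype(np.float32));print(len(q),c,s,np.median(q[:,2]))
c=np.array(c);D=c-state()['position'][:2];y=np.radians(42.1);print(state()['position'],'dx,dy',D@[np.cos(y),np.sin(y)],D@[np.sin(y),-np.cos(y)])
E
```

```text
201 (551.89794921875, -189.34359741210938) (52.967140197753906, 53.858795166015625) 62.412162009933354
[530.05044053 197.35522345 147.35014122] dx,dy -243.04285939207458 301.5683341957047
```

arm_command(
  series=[
    {"dx":-0.015,"dy":0.0185,"dz":0,"wx":0,"wy":0,"wz":0},
    {"dx":-0.029,"dy":0.036,"dz":0,"wx":0,"wy":0,"wz":0},
    {"dx":-0.029,"dy":0.036,"dz":0,"wx":0,"wy":0,"wz":0},
    {"dx":-0.029,"dy":0.036,"dz":0,"wx":0,"wy":0,"wz":0},
    {"dx":-0.029,"dy":0.036,"dz":0,"wx":0,"wy":0,"wz":0},
    {"dx":-0.029,"dy":0.036,"dz":0,"wx":0,"wy":0,"wz":0},
    {"dx":-0.029,"dy":0.036,"dz":0,"wx":0,"wy":0,"wz":0},
    {"dx":-0.029,"dy":0.036,"dz":0,"wx":0,"wy":0,"wz":0},
    {"dx":-0.015,"dy":0.0185,"dz":0,"wx":0,"wy":0,"wz":0},
    {"dx":-0.01,"dy":0.013,"dz":0,"wx":0,"wy":0,"wz":0},
  ],
)

```text
time_s: 11.75
position: [551.7, -191.4, 146.3]
eef_rot: [-179.8, 0.1, 42.0]
wrist_force: [0.4, -0.9, -0.7]
grip_width: 61.8
grip_force: 33.1
```

arm_command(
  series=[
    {"dx":0,"dy":0,"dz":0.01,"wx":0,"wy":0,"wz":0},
    {"dx":0,"dy":0,"dz":0.01,"wx":0,"wy":0,"wz":0},
    {"dx":0,"dy":0,"dz":0,"wx":0,"wy":0,"wz":0},
    {"dx":0,"dy":0,"dz":0,"wx":0,"wy":0,"wz":0},
  ],
)

```text
time_s: 12.15
position: [552.2, -187.8, 127.5]
eef_rot: [-179.9, 0.0, 42.2]
wrist_force: [-0.6, 0.1, -1.1]
grip_width: 61.8
grip_force: 33.1
```

```bash
python3 - <<'E'
from h import *
grab('wrist','w5');s=state();print(s['position'],s['eef_rot'],s['grip_width'])
E
```

```text
[ 552.6669608  -188.13159947  128.05583289] [-1.79957818e+02  1.45962900e-02  4.21994391e+01] 62.07150259209438
```

View pics/w5.png

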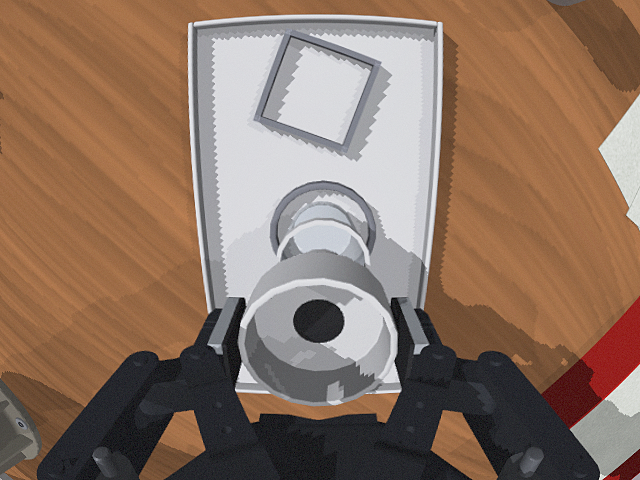

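The funnel at (320,322) lines up above the cup at (323,240), so I'll lower it.

arm_command(
  series=[
    {"dx":-0.001,"dy":0.001,"dz":0.015,"wx":0,"wy":0,"wz":0},
    {"dx":0,"dy":0,"dz":0.015,"wx":0,"wy":0,"wz":0},
    {"dx":0,"dy":0,"dz":0.012,"wx":0,"wy":0,"wz":0},
    {"dx":0,"dy":0,"dz":0.008,"wx":0,"wy":0,"wz":0},
    {"dx":0,"dy":0,"dz":0.004,"wx":0,"wy":0,"wz":0},
    {"dx":0,"dy":0,"dz":0.002,"wx":0,"wy":0,"wz":0},
    {"dx":0,"dy":0,"dz":0,"wx":0,"wy":0,"wz":0},
  ],
)

```text
time_s: 12.9
position: [552.9, -191.0, 72.6]
eef_rot: [180.0, -0.0, 42.1]
wrist_force: [0.1, -0.5, -0.5]
grip_width: 61.6
grip_force: 33.1
```

arm_command(
  series=[
    {"dx":0,"dy":0,"dz":0.001,"wx":0,"wy":0,"wz":0},
    {"dx":0,"dy":0,"dz":0,"wx":0,"wy":0,"wz":0},
    {"dx":0,"dy":0,"dz":0,"wx":0,"wy":0,"wz":0},
    {"dx":0,"dy":0,"dz":0,"wx":0,"wy":0,"wz":0},
    {"dx":0,"dy":0,"dz":0,"wx":0,"wy":0,"wz":0},
    {"dx":0,"dy":0,"dz":0,"wx":0,"wy":0,"wz":0},
  ],
  fingers=-1,
)

```text
time_s: 13.5
position: [552.7, -191.0, 71.3]
eef_rot: [180.0, 0.0, 42.1]
wrist_force: [0.2, 0.1, 0.6]
grip_width: 85.5
grip_force: 0.0
```

arm_command(
  series=[
    {"dx":0,"dy":0,"dz":-0.01,"wx":0,"wy":0,"wz":0},
    {"dx":0,"dy":0,"dz":-0.03,"wx":0,"wy":0,"wz":0},
    {"dx":0,"dy":0,"dz":-0.03,"wx":0,"wy":0,"wz":0},
    {"dx":0,"dy":0,"dz":-0.01,"wx":0,"wy":0,"wz":0},
    {"dx":0,"dy":0,"dz":0,"wx":0,"wy":0,"wz":0},
    {"dx":0,"dy":0,"dz":0,"wx":0,"wy":0,"wz":0},
  ],
)

```text
time_s: 14.1
position: [552.4, -190.8, 150.8]
eef_rot: [-180.0, 0.0, 42.1]
wrist_force: [-0.1, 0.8, 0.2]
grip_width: 85.4
grip_force: 0.0
```

```bash
python3 - <<'E'
from h import *
s=state();t=np.array([619.1,296.2]);D=t-s['position'][:2];y=np.radians(42.1);print(s['position'],'dx,dy',D@[np.cos(y),np.sin(y)],D@[np.sin(y),-np.cos(y)])
E
```

```text
[ 552.41335693 -190.83649181  150.75490351] dx,dy 376.0021065857284 -316.6608099535973
```

arm_command(
  series=[
    {"dx":0.019,"dy":-0.016,"dz":0,"wx":0,"wy":0,"wz":0},
    {"dx":0.038,"dy":-0.032,"dz":0,"wx":0,"wy":0,"wz":0},
    {"dx":0.038,"dy":-0.032,"dz":0,"wx":0,"wy":0,"wz":0},
    {"dx":0.038,"dy":-0.032,"dz":0,"wx":0,"wy":0,"wz":0},
    {"dx":0.038,"dy":-0.032,"dz":0,"wx":0,"wy":0,"wz":0},
    {"dx":0.038,"dy":-0.032,"dz":0,"wx":0,"wy":0,"wz":0},
    {"dx":0.038,"dy":-0.032,"dz":0,"wx":0,"wy":0,"wz":0},
    {"dx":0.038,"dy":-0.032,"dz":0,"wx":0,"wy":0,"wz":0},
    {"dx":0.038,"dy":-0.032,"dz":0,"wx":0,"wy":0,"wz":0},
    {"dx":0.03,"dy":-0.025,"dz":0,"wx":0,"wy":0,"wz":0},
  ],
)

```text
time_s: 15.1
position: [614.4, 268.7, 148.9]
eef_rot: [-179.9, 0.2, 42.2]
wrist_force: [0.6, -0.2, 0.6]
grip_width: 85.4
grip_force: 0.0
```

arm_command(
  series=[
    {"dx":0.015,"dy":-0.013,"dz":0,"wx":0,"wy":0,"wz":0},
    {"dx":0.008,"dy":-0.0067,"dz":0,"wx":0,"wy":0,"wz":0},
    {"dx":0,"dy":0,"dz":0,"wx":0,"wy":0,"wz":0},
    {"dx":0,"dy":0,"dz":0,"wx":0,"wy":0,"wz":0},
  ],
)

```text
time_s: 15.5
position: [619.0, 295.0, 150.2]
eef_rot: [-180.0, 0.1, 42.1]
wrist_force: [-0.1, 0.3, 0.3]
grip_width: 85.4
grip_force: 0.0
```

```bash
python3 - <<'E'
from h import *
p,d=grab('wrist','w6');s=state();print(s['position'],s['eef_rot'],s['grip_width'])
p2,_=grab('scene','s6')
o=np.zeros((480,800,3),np.uint8);o[:]=np.pad(cv2.resize(p,(480,360)),((0,120),(0,320),(0,0)));o[:320,480:]=cv2.resize(p2[270:410,160:360],(448,320))[:,:320];cv2.imwrite('pics/c6.png',o[:,:,::-1])
E
```

```text
[619.20519044 294.58945942 150.60902804] [-1.79990711e+02  9.02588617e-02  4.20125372e+01] 85.43702212187559
```

View pics/c6.png

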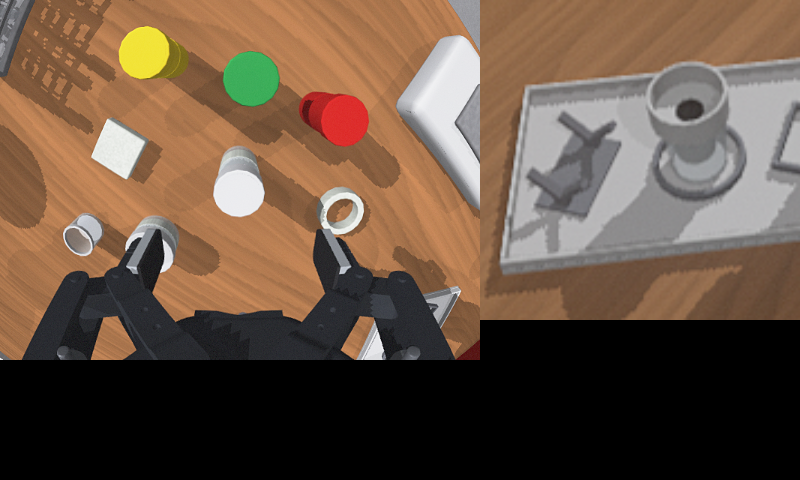

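The funnel is nested upright. The white-capped jar at (239,190) is centred between the fingers, clear of the red, green and yellow jars, so I'll take it.

arm_command(
  series=[
    {"dx":0.001,"dy":-0.001,"dz":0.015,"wx":0,"wy":0,"wz":0},
    {"dx":0,"dy":0,"dz":0.03,"wx":0,"wy":0,"wz":0},
    {"dx":0,"dy":0,"dz":0.03,"wx":0,"wy":0,"wz":0},
    {"dx":0,"dy":0,"dz":0.02,"wx":0,"wy":0,"wz":0},
    {"dx":0,"dy":0,"dz":0.005,"wx":0,"wy":0,"wz":0},
    {"dx":0,"dy":0,"dz":0,"wx":0,"wy":0,"wz":0},
  ],
)

```text
time_s: 16.2
position: [619.2, 296.2, 50.7]
eef_rot: [-180.0, 0.1, 42.0]
wrist_force: [0.2, -1.0, -0.8]
grip_width: 85.2
grip_force: 0.0
```

arm_command(
  series=[
    {"dx":0,"dy":0,"dz":0,"wx":0,"wy":0,"wz":0},
    {"dx":0,"dy":0,"dz":0,"wx":0,"wy":0,"wz":0},
    {"dx":0,"dy":0,"dz":0,"wx":0,"wy":0,"wz":0},
    {"dx":0,"dy":0,"dz":0,"wx":0,"wy":0,"wz":0},
    {"dx":0,"dy":0,"dz":0,"wx":0,"wy":0,"wz":0},
    {"dx":0,"dy":0,"dz":0,"wx":0,"wy":0,"wz":0},
    {"dx":0,"dy":0,"dz":0,"wx":0,"wy":0,"wz":0},
    {"dx":0,"dy":0,"dz":0,"wx":0,"wy":0,"wz":0},
  ],
  fingers=1,
  grip_force=40,
)

```text
time_s: 17.0
position: [620.5, 297.8, 52.7]
eef_rot: [179.9, -0.1, 42.1]
wrist_force: [0.1, -0.7, 6.1]
grip_width: 38.7
grip_force: 39.7
```

arm_command(
  series=[
    {"dx":0,"dy":0,"dz":-0.015,"wx":0,"wy":0,"wz":0},
    {"dx":0,"dy":0,"dz":-0.03,"wx":0,"wy":0,"wz":0},
    {"dx":0,"dy":0,"dz":-0.03,"wx":0,"wy":0,"wz":0},
    {"dx":0,"dy":0,"dz":-0.025,"wx":0,"wy":0,"wz":0},
    {"dx":0,"dy":0,"dz":-0.015,"wx":0,"wy":0,"wz":0},
    {"dx":0,"dy":0,"dz":0,"wx":0,"wy":0,"wz":0},
    {"dx":0,"dy":0,"dz":0,"wx":0,"wy":0,"wz":0},
  ],
)

```text
time_s: 17.7
position: [619.3, 297.5, 165.6]
eef_rot: [-180.0, 0.0, 42.1]
wrist_force: [-0.2, 0.5, -0.7]
grip_width: 39.4
grip_force: 40.4
```

```bash
python3 - <<'E'
from h import *
s=state();t=np.array([624.2,-124.3]);D=t-s['position'][:2];y=np.radians(42.1);print(s['position'],'dx,dy',D@[np.cos(y),np.sin(y)],D@[np.sin(y),-np.cos(y)])
# square frame centre: hull of dark frame pixels in wrist-free top image, frame axes turned 19 deg
P,im=cloud('top0');Q=P[...,:2]-t
m=(np.hypot(*Q.transpose(2,0,1))<52)&(P[...,2]>7.5)&(im.mean(-1)<165)
q=Q[m];print(len(q),cv2.minAreaRect(q.astype(np.float32)))
E
```

```text
[619.25893976 297.47420537 165.58458691] dx,dy -279.10250714409506 316.25888903555233
309 ((4.043506622314453, 6.3777923583984375), (76.74726104736328, 67.1663818359375), 21.4537410736084)
```

arm_command(
  series=[
    {"dx":-0.014,"dy":0.016,"dz":0,"wx":0,"wy":0,"wz":0},
    {"dx":-0.029,"dy":0.033,"dz":0,"wx":0,"wy":0,"wz":0},
    {"dx":-0.029,"dy":0.033,"dz":0,"wx":0,"wy":0,"wz":0},
    {"dx":-0.029,"dy":0.033,"dz":0,"wx":0,"wy":0,"wz":0},
    {"dx":-0.029,"dy":0.033,"dz":0,"wx":0,"wy":0,"wz":0},
    {"dx":-0.029,"dy":0.033,"dz":0,"wx":0,"wy":0,"wz":0},
    {"dx":-0.029,"dy":0.033,"dz":0,"wx":0,"wy":0,"wz":0},
    {"dx":-0.029,"dy":0.033,"dz":0,"wx":0,"wy":0,"wz":0},
    {"dx":-0.029,"dy":0.033,"dz":0,"wx":0,"wy":0,"wz":0},
    {"dx":-0.02,"dy":0.0215,"dz":0,"wx":0,"wy":0,"wz":0},
  ],
)

```text
time_s: 18.7
position: [622.6, -108.2, 164.4]
eef_rot: [-179.9, 0.1, 41.9]
wrist_force: [0.9, 0.6, -0.4]
grip_width: 38.9
grip_force: 40.4
```

arm_command(
  series=[
    {"dx":-0.0115,"dy":0.0118,"dz":0.02,"wx":0,"wy":0,"wz":0},
    {"dx":0,"dy":0,"dz":0.02,"wx":0,"wy":0,"wz":0},
    {"dx":0,"dy":0,"dz":0,"wx":0,"wy":0,"wz":0},
    {"dx":0,"dy":0,"dz":0,"wx":0,"wy":0,"wz":0},
  ],
)

```text
time_s: 19.1
position: [622.2, -121.1, 125.0]
eef_rot: [-179.8, 0.1, 42.1]
wrist_force: [-0.3, 0.5, -0.9]
grip_width: 38.6
grip_force: 40.4
```

```bash
python3 - <<'E'
from h import *
p,d=grab('wrist','w7');s=state();print(s['position'],s['eef_rot'],s['grip_width'])
E
```

```text
[ 623.10625117 -120.9857003   126.13641451] [-1.79951717e+02  3.54288793e-02  4.20982126e+01] 38.483943321408674
```

View pics/w7.png

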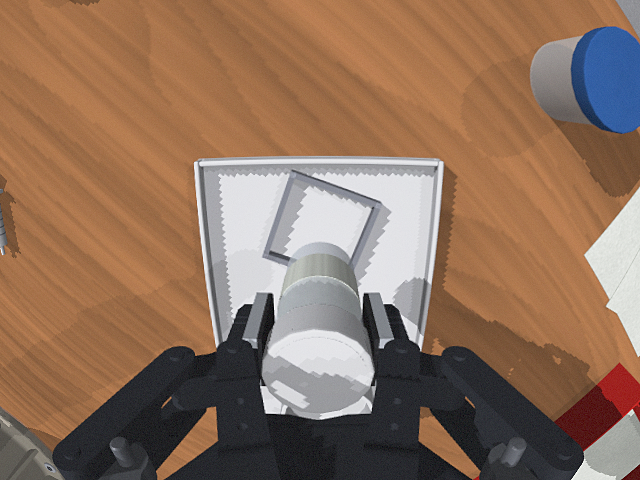

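The frame's outer corners are at (293,171), (381,203) and (265,256). I'll deproject its centre to z = 12.

```bash
python3 - <<'E'
from h import *
z=np.load('pics/w7.npz');K,T=z['K'],z['T']
def dep(u,v,h):
    a=np.array([u-K[0,2],v-K[1,2]])/K[0,0];r=np.hypot(*a);d=T[:3,:3]@np.r_[a/r*np.sin(r),np.cos(r)];return (T[:3,3]+d*(h-T[2,3])/d[2])
A,B,C=dep(293,171,12),dep(381,203,12),dep(265,256,12);print(A,B,C,np.linalg.norm(A-B),np.linalg.norm(A-C),'centre',(B+C)/2)
E
```

```text
[644.057849   -78.80729453  12.        ] [ 667.99600021 -138.20740713   12.        ] [ 583.99438989 -103.96831249   12.        ] 64.04223966386849 65.1206261142739 centre [ 625.99519505 -121.08785981   12.        ]
```

Side lengths of 64 and 65 mm (66 true) support the centre at about (625,−121). Lowering.

arm_command(
  series=[
    {"dx":0.0013,"dy":0.0011,"dz":0.015,"wx":0,"wy":0,"wz":0},
    {"dx":0,"dy":0,"dz":0.02,"wx":0,"wy":0,"wz":0},
    {"dx":0,"dy":0,"dz":0.018,"wx":0,"wy":0,"wz":0},
    {"dx":0,"dy":0,"dz":0.01,"wx":0,"wy":0,"wz":0},
    {"dx":0,"dy":0,"dz":0.004,"wx":0,"wy":0,"wz":0},
    {"dx":0,"dy":0,"dz":0.0015,"wx":0,"wy":0,"wz":0},
    {"dx":0,"dy":0,"dz":0,"wx":0,"wy":0,"wz":0},
  ],
)

```text
time_s: 19.85
position: [625.9, -121.0, 58.6]
eef_rot: [179.9, -0.0, 42.1]
wrist_force: [0.5, -0.5, -0.7]
grip_width: 38.6
grip_force: 40.4
```

arm_command(
  series=[
    {"dx":0,"dy":0,"dz":0,"wx":0,"wy":0,"wz":0},
    {"dx":0,"dy":0,"dz":0,"wx":0,"wy":0,"wz":0},
    {"dx":0,"dy":0,"dz":0,"wx":0,"wy":0,"wz":0},
  ],
)

```text
time_s: 20.15
position: [625.6, -121.1, 58.3]
eef_rot: [180.0, -0.0, 42.1]
wrist_force: [1.2, 0.9, -1.3]
grip_width: 38.9
grip_force: 40.4
```

arm_command(
  series=[
    {"dx":0,"dy":0,"dz":0.0015,"wx":0,"wy":0,"wz":0},
    {"dx":0,"dy":0,"dz":0,"wx":0,"wy":0,"wz":0},
    {"dx":0,"dy":0,"dz":0,"wx":0,"wy":0,"wz":0},
  ],
)

```text
time_s: 20.45
position: [625.7, -121.1, 56.7]
eef_rot: [179.9, -0.0, 42.1]
wrist_force: [0.5, 0.1, 2.0]
grip_width: 39.1
grip_force: 40.5
```

arm_command(
  series=[
    {"dx":0,"dy":0,"dz":0,"wx":0,"wy":0,"wz":0},
    {"dx":0,"dy":0,"dz":0,"wx":0,"wy":0,"wz":0},
    {"dx":0,"dy":0,"dz":0,"wx":0,"wy":0,"wz":0},
    {"dx":0,"dy":0,"dz":0,"wx":0,"wy":0,"wz":0},
    {"dx":0,"dy":0,"dz":0,"wx":0,"wy":0,"wz":0},
    {"dx":0,"dy":0,"dz":0,"wx":0,"wy":0,"wz":0},
  ],
  fingers=-1,
)

```text
time_s: 21.05
position: [625.3, -121.0, 56.2]
eef_rot: [180.0, 0.0, 42.1]
wrist_force: [0.3, -0.7, 0.0]
grip_width: 85.4
grip_force: 0.0
```

arm_command(
  series=[
    {"dx":0,"dy":0,"dz":-0.015,"wx":0,"wy":0,"wz":0},
    {"dx":0,"dy":0,"dz":-0.03,"wx":0,"wy":0,"wz":0},
    {"dx":0,"dy":0,"dz":-0.035,"wx":0,"wy":0,"wz":0},
    {"dx":0,"dy":0,"dz":-0.03,"wx":0,"wy":0,"wz":0},
    {"dx":0,"dy":0,"dz":0,"wx":0,"wy":0,"wz":-6.1},
    {"dx":0,"dy":0,"dz":0,"wx":0,"wy":0,"wz":-6.1},
    {"dx":0,"dy":0,"dz":0,"wx":0,"wy":0,"wz":-6.2},
    {"dx":0,"dy":0,"dz":0,"wx":0,"wy":0,"wz":0},
  ],
)

```text
time_s: 21.85
position: [625.3, -121.0, 166.4]
eef_rot: [180.0, 0.0, 60.5]
wrist_force: [0.2, -0.1, 0.8]
grip_width: 85.4
grip_force: 0.0
```

```bash
python3 - <<'E'
from h import *
s=state();t=np.array([356.,262.7]);D=t-s['position'][:2];y=np.radians(s['eef_rot'][2]);print(s['position'],s['eef_rot'],'dx,dy',D@[np.cos(y),np.sin(y)],D@[np.sin(y),-np.cos(y)],s['joint_pos'])
E
```

```text
[ 625.30245151 -120.95613671  166.39451609] [1.79988988e+02 4.47959912e-03 6.05080941e+01] dx,dy 201.366230476641 -423.281800752927 [-1.81608312e+01  2.64707193e+01  4.55694440e+00  6.80763081e+01
 -6.55585556e-03  1.01331074e+02]
```

arm_command(
  series=[
    {"dx":0.009,"dy":-0.018,"dz":0,"wx":0,"wy":0,"wz":0},
    {"dx":0.019,"dy":-0.04,"dz":0,"wx":0,"wy":0,"wz":0},
    {"dx":0.019,"dy":-0.04,"dz":0,"wx":0,"wy":0,"wz":0},
    {"dx":0.019,"dy":-0.04,"dz":0,"wx":0,"wy":0,"wz":0},
    {"dx":0.019,"dy":-0.04,"dz":0,"wx":0,"wy":0,"wz":0},
    {"dx":0.019,"dy":-0.04,"dz":0,"wx":0,"wy":0,"wz":0},
    {"dx":0.019,"dy":-0.04,"dz":0,"wx":0,"wy":0,"wz":0},
    {"dx":0.019,"dy":-0.04,"dz":0,"wx":0,"wy":0,"wz":0},
    {"dx":0.019,"dy":-0.04,"dz":0,"wx":0,"wy":0,"wz":0},
    {"dx":0.019,"dy":-0.04,"dz":0,"wx":0,"wy":0,"wz":0},
  ],
)

```text
time_s: 22.85
position: [383.9, 223.1, 166.5]
eef_rot: [180.0, -0.0, 60.3]
wrist_force: [0.7, 1.1, -0.5]
grip_width: 85.2
grip_force: 0.0
```

arm_command(
  series=[
    {"dx":0.0134,"dy":-0.0273,"dz":0,"wx":0,"wy":0,"wz":0},
    {"dx":0.008,"dy":-0.018,"dz":0,"wx":0,"wy":0,"wz":0},
    {"dx":0,"dy":0,"dz":0.03,"wx":0,"wy":0,"wz":0},
    {"dx":0,"dy":0,"dz":0.02,"wx":0,"wy":0,"wz":0},
    {"dx":0,"dy":0,"dz":0,"wx":0,"wy":0,"wz":0},
    {"dx":0,"dy":0,"dz":0,"wx":0,"wy":0,"wz":0},
  ],
)

```text
time_s: 23.45
position: [355.9, 262.7, 116.5]
eef_rot: [-180.0, 0.0, 60.4]
wrist_force: [-0.0, 0.4, 1.1]
grip_width: 85.4
grip_force: 0.0
```

```bash
python3 - <<'E'
from h import *
p,d=grab('wrist','w8');s=state();print(s['position'],s['eef_rot'],s['joint_pos'])
E
```

```text
[356.65186989 262.92872949 117.06915337] [ 1.79969317e+02 -3.43087231e-02  6.04150260e+01] [ 2.60003654e+01  8.16693362e+00 -2.84576275e+01  5.33297938e+01
 -5.92208988e-03  1.45585346e+02]
```

View pics/w8.png

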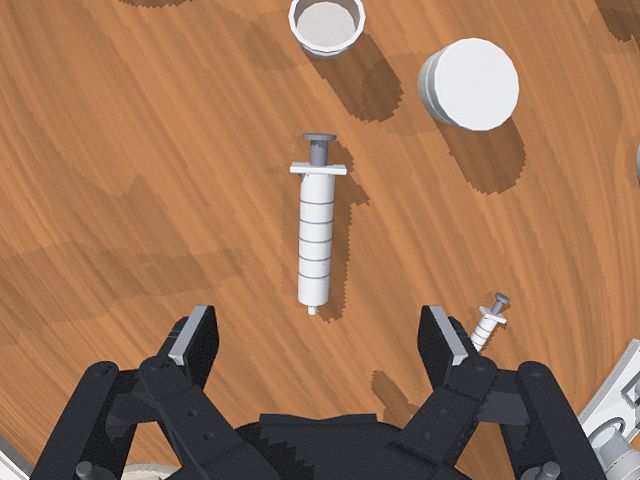

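The syringe runs from its flange at (318,170) to the barrel end at (313,304), nearly along tool x. I'll deproject those ends at axis height.

```bash
python3 - <<'E'
from h import *
z=np.load('pics/w8.npz');K,T=z['K'],z['T']
def dep(u,v,h):
    a=np.array([u-K[0,2],v-K[1,2]])/K[0,0];r=np.hypot(*a);d=T[:3,:3]@np.r_[a/r*np.sin(r),np.cos(r)];return (T[:3,3]+d*(h-T[2,3])/d[2])[:2]
A=dep(318,174,15);B=dep(313,304,11);M=(A+B)/2;D=B-A;print(A,B,M,np.linalg.norm(D),np.degrees(np.arctan2(*-D[::-1])))
s=state();y=np.radians(s['eef_rot'][2]);E=M-s['position'][:2];print('dx,dy',E@[np.cos(y),np.sin(y)],E@[np.sin(y),-np.cos(y)])
E
```

```text
[378.0722532  301.45224168] [327.27072615 219.61697901] [352.67148968 260.53461035] 96.32136505863033 58.16890136418247
dx,dy -4.047153238727855 -2.279426190527038
```

arm_command(
  series=[
    {"dx":-0.002,"dy":-0.002,"dz":0.015,"wx":0,"wy":0,"wz":2.2},
    {"dx":0,"dy":0,"dz":0.03,"wx":0,"wy":0,"wz":0},
    {"dx":0,"dy":0,"dz":0.03,"wx":0,"wy":0,"wz":0},
    {"dx":0,"dy":0,"dz":0.018,"wx":0,"wy":0,"wz":0},
    {"dx":0,"dy":0,"dz":0.007,"wx":0,"wy":0,"wz":0},
    {"dx":0,"dy":0,"dz":0.003,"wx":0,"wy":0,"wz":0},
    {"dx":0,"dy":0,"dz":0,"wx":0,"wy":0,"wz":0},
  ],
)

```text
time_s: 24.2
position: [354.3, 262.4, 14.0]
eef_rot: [180.0, -0.1, 58.3]
wrist_force: [0.1, -0.6, 0.6]
grip_width: 85.3
grip_force: 0.0
```

arm_command(
  series=[
    {"dx":0,"dy":0,"dz":0,"wx":0,"wy":0,"wz":0},
    {"dx":0,"dy":0,"dz":0,"wx":0,"wy":0,"wz":0},
    {"dx":0,"dy":0,"dz":0,"wx":0,"wy":0,"wz":0},
    {"dx":0,"dy":0,"dz":0,"wx":0,"wy":0,"wz":0},
    {"dx":0,"dy":0,"dz":0,"wx":0,"wy":0,"wz":0},
    {"dx":0,"dy":0,"dz":0,"wx":0,"wy":0,"wz":0},
    {"dx":0,"dy":0,"dz":0,"wx":0,"wy":0,"wz":0},
    {"dx":0,"dy":0,"dz":0,"wx":0,"wy":0,"wz":0},
    {"dx":0,"dy":0,"dz":0,"wx":0,"wy":0,"wz":0},
  ],
  fingers=1,
  grip_force=40,
)

```text
time_s: 25.1
position: [353.6, 262.1, 13.7]
eef_rot: [180.0, -0.0, 58.3]
wrist_force: [-0.8, -1.1, 5.0]
grip_width: 20.1
grip_force: 39.0
```

arm_command(
  series=[
    {"dx":0,"dy":0,"dz":-0.015,"wx":0,"wy":0,"wz":0},
    {"dx":0,"dy":0,"dz":-0.035,"wx":0,"wy":0,"wz":0},
    {"dx":0,"dy":0,"dz":-0.035,"wx":0,"wy":0,"wz":-6.8},
    {"dx":0,"dy":0,"dz":-0.025,"wx":0,"wy":0,"wz":-8},
    {"dx":0,"dy":0,"dz":0,"wx":0,"wy":0,"wz":-8},
    {"dx":0,"dy":0,"dz":0,"wx":0,"wy":0,"wz":-8},
    {"dx":0,"dy":0,"dz":0,"wx":0,"wy":0,"wz":-8},
    {"dx":0,"dy":0,"dz":0,"wx":0,"wy":0,"wz":-8},
    {"dx":0,"dy":0,"dz":0,"wx":0,"wy":0,"wz":-8},
    {"dx":0,"dy":0,"dz":0,"wx":0,"wy":0,"wz":0},
  ],
)

```text
time_s: 26.1
position: [353.1, 261.9, 123.0]
eef_rot: [-180.0, 0.0, 113.1]
wrist_force: [-0.1, 0.1, -0.6]
grip_width: 20.5
grip_force: 39.4
```

```bash
python3 - <<'E'
from h import *
grab('top','top2');s=state();t=np.array([480.3,-254.4]);D=t-s['position'][:2];y=np.radians(s['eef_rot'][2]);print(s['position'],s['eef_rot'],s['joint_pos'],s['grip_width'],'dx,dy',D@[np.cos(y),np.sin(y)],D@[np.sin(y),-np.cos(y)])
P,im=cloud('top2')
for n,t,z0,z1,r in [('jar',(625,-121),75,100,40),('funnel',(552,-190),80,100,45),('small',(430,118),5,25,45),('squat',(487,308),35,50,40),('med',(428,382),30,45,35)]:
    q=P[(np.hypot(P[...,0]-t[0],P[...,1]-t[1])<r)&(P[...,2]>z0)&(P[...,2]<z1)]
    if len(q)>5: print(n,len(q),[np.round(i,1) for i in cv2.minAreaRect(q[:,:2].astype(np.float32))],np.median(q[:,2]))
E
```

```text
[353.13541767 261.93491323 122.98949878] [-1.79964406e+02  5.94492782e-03  1.12926044e+02] [ 2.60849897e+01  7.53601376e+00 -2.82776704e+01  5.42221836e+01
 -3.97443678e-03  9.31589485e+01] 20.513689374128766 dx,dy -525.0848355544691 -84.01481472562017
jar 444 [array([ 624.5, -121.8]), array([38.7, 39. ]), np.float64(79.8)] 87.91150361961866
funnel 286 [array([ 551.5, -190.9]), array([61.1, 61.2]), np.float64(82.8)] 86.87855632329138
small 286 [array([430.5, 117.9]), array([79.6, 20.7]), np.float64(44.1)] 11.665581197370841
squat 764 [array([486.8, 308.3]), array([55. , 53.9]), np.float64(88.6)] 41.198069320170475
med 140 [array([428.5, 381.6]), array([41.4, 40.9]), np.float64(88.9)] 34.83392150894076
```

arm_command(
  series=[
    {"dx":-0.02,"dy":-0.0033,"dz":0,"wx":0,"wy":0,"wz":0},
    {"dx":-0.044,"dy":-0.0071,"dz":0,"wx":0,"wy":0,"wz":0},
    {"dx":-0.044,"dy":-0.0071,"dz":0,"wx":0,"wy":0,"wz":0},
    {"dx":-0.044,"dy":-0.0071,"dz":0,"wx":0,"wy":0,"wz":0},
    {"dx":-0.044,"dy":-0.0071,"dz":0,"wx":0,"wy":0,"wz":0},
    {"dx":-0.044,"dy":-0.0071,"dz":0,"wx":0,"wy":0,"wz":0},
    {"dx":-0.044,"dy":-0.0071,"dz":0,"wx":0,"wy":0,"wz":0},
    {"dx":-0.044,"dy":-0.0071,"dz":0,"wx":0,"wy":0,"wz":0},
    {"dx":-0.044,"dy":-0.0071,"dz":0,"wx":0,"wy":0,"wz":0},
    {"dx":-0.044,"dy":-0.0071,"dz":0,"wx":0,"wy":0,"wz":0},
  ],
)

```text
time_s: 27.15
position: [454.8, -148.9, 123.2]
eef_rot: [180.0, 0.0, 112.9]
wrist_force: [1.2, 1.2, -0.6]
grip_width: 20.5
grip_force: 39.3
```

arm_command(
  series=[
    {"dx":-0.044,"dy":-0.0071,"dz":0,"wx":0,"wy":0,"wz":0},
    {"dx":-0.035,"dy":-0.0056,"dz":0,"wx":0,"wy":0,"wz":0},
    {"dx":-0.02,"dy":-0.0033,"dz":0,"wx":0,"wy":0,"wz":0},
    {"dx":-0.009,"dy":-0.0015,"dz":0,"wx":0,"wy":0,"wz":0},
    {"dx":0,"dy":0,"dz":0,"wx":0,"wy":0,"wz":0},
    {"dx":0,"dy":0,"dz":0,"wx":0,"wy":0,"wz":0},
    {"dx":0,"dy":0,"dz":0,"wx":0,"wy":0,"wz":0},
  ],
)

```text
time_s: 27.85
position: [480.6, -251.7, 123.2]
eef_rot: [-180.0, -0.1, 113.1]
wrist_force: [-0.4, -0.0, -0.4]
grip_width: 20.5
grip_force: 39.3
```

```bash
python3 - <<'E'
from h import *
p,d=grab('wrist','w9');s=state();print(s['position'],s['eef_rot'],s['joint_pos'])
E
```

```text
[ 480.69969425 -251.79428953  123.34028753] [-1.79986323e+02 -2.95754542e-02  1.13151032e+02] [-3.61253691e+01  1.81582300e+01 -1.42969783e+01  5.75772033e+01
  3.35298199e-03  3.07235940e+01]
```

View pics/w9.png

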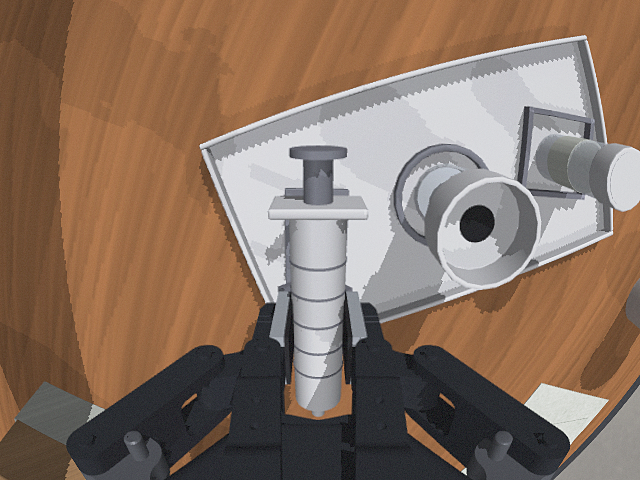

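```bash
python3 - <<'E'
from h import *
z=np.load('pics/w9.npz');K,T=z['K'],z['T']
def dep(u,v,h):
    a=np.array([u-K[0,2],v-K[1,2]])/K[0,0];r=np.hypot(*a);d=T[:3,:3]@np.r_[a/r*np.sin(r),np.cos(r)];return (T[:3,3]+d*(h-T[2,3])/d[2])[:2]
# flange top edge nearest barrel z=131.6, barrel end top edge z=131.6
A=dep(318,218,131.6);B=dep(318,405,120.6);M=(A+B)/2;D=B-A;print(A,B,M,np.linalg.norm(D),np.degrees(np.arctan2(*-D[::-1])))
s=state();y=np.radians(s['eef_rot'][2]);E=M-s['position'][:2];print('mid rel TCP along x,y',E@[np.cos(y),np.sin(y)],E@[np.sin(y),-np.cos(y)])
E=np.array([480.3,-254.4])-s['position'][:2];print('move',E@[np.cos(y),np.sin(y)],E@[np.sin(y),-np.cos(y)])
E
```

```text
[ 461.62174845 -207.58656678] [ 500.83679444 -299.54330808] [ 481.22927145 -253.56493743] 99.9693057995537 113.0958732005752
mid rel TCP along x,y -1.8362671801589938 -0.2092100150804372
move -2.238734707312668 -1.3919588505493456
```

The syringe is held near its middle (within 2 mm) and aligned at 113°, so I'll lower it into the Vs.

arm_command(
  series=[
    {"dx":-0.0012,"dy":-0.0014,"dz":0.02,"wx":0,"wy":0,"wz":0},
    {"dx":0,"dy":0,"dz":0.025,"wx":0,"wy":0,"wz":0},
    {"dx":0,"dy":0,"dz":0.018,"wx":0,"wy":0,"wz":0},
    {"dx":0,"dy":0,"dz":0.01,"wx":0,"wy":0,"wz":0},
    {"dx":0,"dy":0,"dz":0.007,"wx":0,"wy":0,"wz":0},
    {"dx":0,"dy":0,"dz":0.004,"wx":0,"wy":0,"wz":0},
    {"dx":0,"dy":0,"dz":0,"wx":0,"wy":0,"wz":0},
    {"dx":0,"dy":0,"dz":0,"wx":0,"wy":0,"wz":0},
  ],
)

```text
time_s: 28.7
position: [480.7, -255.1, 40.0]
eef_rot: [180.0, 0.1, 113.1]
wrist_force: [-1.1, -0.0, 0.4]
grip_width: 20.3
grip_force: 39.3
```

arm_command(
  series=[
    {"dx":0,"dy":0,"dz":0.002,"wx":0,"wy":0,"wz":0},
    {"dx":0,"dy":0,"dz":0.001,"wx":0,"wy":0,"wz":0},
    {"dx":0,"dy":0,"dz":0,"wx":0,"wy":0,"wz":0},
    {"dx":0,"dy":0,"dz":0,"wx":0,"wy":0,"wz":0},
  ],
)

```text
time_s: 29.1
position: [480.4, -255.1, 36.6]
eef_rot: [180.0, 0.0, 113.1]
wrist_force: [0.3, 0.2, 1.2]
grip_width: 20.5
grip_force: 39.6
```

arm_command(
  series=[
    {"dx":0,"dy":0,"dz":0,"wx":0,"wy":0,"wz":0},
    {"dx":0,"dy":0,"dz":0,"wx":0,"wy":0,"wz":0},
    {"dx":0,"dy":0,"dz":0,"wx":0,"wy":0,"wz":0},
    {"dx":0,"dy":0,"dz":0,"wx":0,"wy":0,"wz":0},
    {"dx":0,"dy":0,"dz":0,"wx":0,"wy":0,"wz":0},
    {"dx":0,"dy":0,"dz":0,"wx":0,"wy":0,"wz":0},
  ],
  fingers=-0.3,
)

```text
time_s: 29.7
position: [480.2, -254.9, 36.3]
eef_rot: [-180.0, 0.0, 113.1]
wrist_force: [0.1, -0.5, -0.7]
grip_width: 55.2
grip_force: 0.0
```

arm_command(
  series=[
    {"dx":0,"dy":0,"dz":-0.01,"wx":0,"wy":0,"wz":0},
    {"dx":0,"dy":0,"dz":-0.025,"wx":0,"wy":0,"wz":0},
    {"dx":0,"dy":0,"dz":-0.035,"wx":0,"wy":0,"wz":0},
    {"dx":0,"dy":0,"dz":-0.035,"wx":0,"wy":0,"wz":0},
    {"dx":0,"dy":0,"dz":-0.02,"wx":0,"wy":0,"wz":0},
    {"dx":0,"dy":0,"dz":0,"wx":0,"wy":0,"wz":0},
    {"dx":0,"dy":0,"dz":0,"wx":0,"wy":0,"wz":0},
  ],
)

```text
time_s: 30.4
position: [480.3, -255.0, 161.8]
eef_rot: [180.0, 0.1, 113.1]
wrist_force: [0.3, -0.4, -0.5]
grip_width: 55.7
grip_force: 0.0
```

```bash
python3 - <<'E'
from h import *
p,_=grab('wrist','w10');p2,_=grab('scene','s10');p3,_=grab('top','t10')
o=np.zeros((600,800,3),np.uint8);o[:300,:400]=cv2.resize(p,(400,300));o[:300,400:]=cv2.resize(p2[260:410,160:360],(400,300),interpolation=3);o[300:,:400]=cv2.resize(p3[140:340,350:560],(400,300),interpolation=3)
cv2.imwrite('pics/c10.png',o[:,:,::-1])
P,_=cloud('t10')
for n,t,z0,z1,r in [('syr',(480,-255),32,60,75),('funnel',(552,-190),80,100,40),('jar',(625,-121),75,100,40)]:
    q=P[(np.hypot(P[...,0]-t[0],P[...,1]-t[1])<r)&(P[...,2]>z0)&(P[...,2]<z1)]
    print(n,len(q),cv2.minAreaRect(q[:,:2].astype(np.float32)),np.percentile(q[:,2],[50,90]))
E
```

```text
syr 905 ((477.4103698730469, -246.9788818359375), (49.1739387512207, 127.98080444335938), 23.035581588745117) [40.44658775 44.03543276]
funnel 278 ((551.2705078125, -191.13034057617188), (61.09783172607422, 60.89698791503906), 37.99356460571289) [87.05196669 89.35646415]
jar 441 ((624.28955078125, -121.79116821289062), (38.84299850463867, 38.91831970214844), 14.748106002807617) [87.79799258 89.89458799]
```

View pics/c10.png

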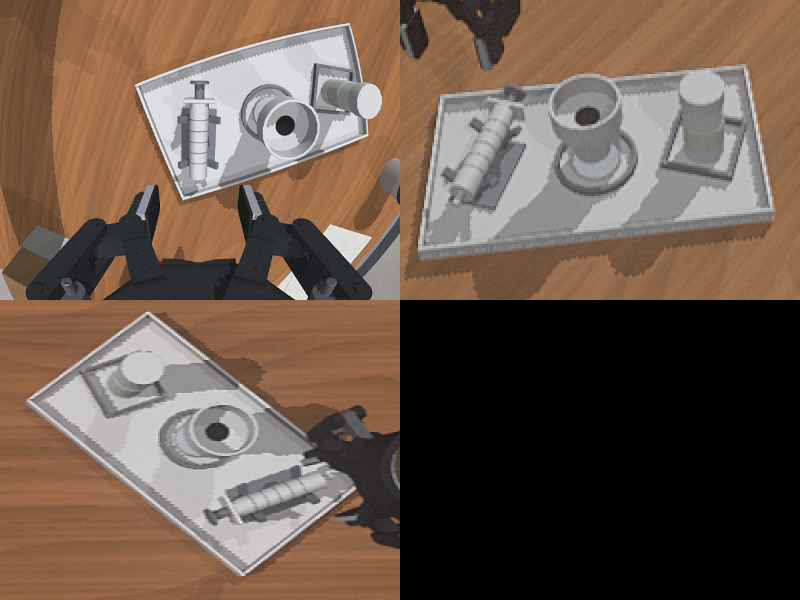

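All four parts are seated. The wrist panel shows the syringe in both Vs at (198,140), the funnel in the cup at (285,125) and the jar in the frame at (350,98). The measured offsets are about 2 mm and the syringe's top is at 44 mm, as expected. Handing in.

```bash
python3 -c "
from plant import *
print(finish_job())"
```

```text
the job is handed in; nothing more can be done
None
```

The job is handed in with the tray complete: cup in the ring with the funnel seated in it, tall jar in the square frame, and large syringe in both Vs. The look-alikes were not touched, it took about 30 s of robot time, and no verdict came back.

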